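Stand the slumped lids back up in their drying stands

ROBOT

A 6-joint arm with a two-finger parallel gripper is mounted at the origin on a cart in front of the work surface, level with it; the furniture and walls round the work are solid. World frame = base frame: x ahead of the robot, y to its left, z up, the work surface at z = 0. Lengths are in m, angles in rad, forces in N, time in s.
With the tool pointing down it reaches from about 0.375 to 0.975 m from the base axis. Payload 3.8 kg.
Tool frame: the origin (TCP) lies on the centre line of the jaws, within the pads' length; the fingertips stand 25 mm ahead of it and the grasp point (between the pads) lies 6 mm ahead of it; y points along the fingers, z is the direction in which the jaws open and shut, and the axes are right-handed (so a half turn about y gives the same grasp; the last joint's range is limited). The gripper opens to 85 mm and grips with 20 to 120 N. Pads are 22 mm wide; open, the fingers measure 114 mm over their backs; the gripper's body (76 mm by 85 mm) begins 54 mm behind the grasp point. The pads swing forward as they close: fully open they stand 13 mm farther back than shut.
Start: joints at [1.208, 0.264, 1.604, -0, 1.274, -0.037], TCP at [0.216, 0.639, 0.256] pointing down, gripper open.
Joint ranges: [-2.63, 2.63], [-0.94, 2.18], [0.31, 2.57], [-1.31, 4.45], [0, 2.66], [-2.55, 2.55]. Speed limits (rad/s): [2.57, 2.57, 3.14, 3.14, 3.14, 3.14].

INTERFACE

Orientations are given as a rotation vector (axis times angle).
In Python, from workcell import bot gives the robot as it stands.
- The arm moves only by the shell command python3 -m jog 'ROWS' [FORCE]. ROWS is JSON, a list of rows, each a list of 5 numbers: the shift along the world's x, y, z in mm, then the turn about the world's z in degrees, then the finger opening in mm, from 0 to 85.4. A call has exactly 10 rows; each row is the pose to reach, as a shift and turn from the pose commanded when the call began; what a row does not reach only later rows make up. A row lasts 1/8 s, in which the tool goes at most 62.5 mm and 10.7 degrees, less where a joint would pass 70% of its speed; a pose out of reach is approached as far as the arm can. A call with a gripper value outside its range is refused whole. The fingers move at their own pace and stop on an object; FORCE is the grip in N (left out, the last holds). Time passes only in rows, so rows that repeat a pose let the fingers close, or fill a call up. It gives the time, the measured TCP pose, the force and the opening at its end, in the units of the state.
- bot.read_state(): the state, without advancing time (a new reading comes with each control period).
- bot.read_camera(name): name is "scene" or "top"; returns a dict with "pixels" (480x640x3 uint8, red, green, blue), "fx", "fy", "cx", "cy" (pixels), "R" (3x3) and "t" (3): a world point X has camera coordinates R X + t. Camera axes: x right, y down, z forward; pixel columns grow to the right and rows downward; lengths in m; the calibration is good to about 2 mm. A picture is of the moment at which its call begins. There is no depth.
- bot.finish_job(): hands the job in, once; it reports no verdict.
The state is a dict: "time": time; "q": joint angles; "joint_vel": joint speeds; "joint_torque": joint torques, N m; "tool_pos": TCP position; "tcp_rot": TCP orientation; "wrist_force": force on the tool from outside, world axes, zero at the start; "torque": the same for the moment, N m; "width": opening from 0.0 (shut) to 1.0 (fully open).
Only numpy, scipy, OpenCV 4.12 (cv2) and the standard library are available. Lean on these libraries where they do the work, as an engineer would, in place of code of your own. Each camera call takes 0.05 s, during which the arm holds its last target.

TASK

Two round plastic lids, a large one and a small one, have slumped forward in their wire drying stands. Push each lid gently with the fingertips until it stands up again on its edge in its own stand, tipped back past upright and resting against the tall rear hoop, and leave it at rest there. Do not grip or lift the lids, and leave the salt shaker, the amber jar and the nail brush on the table where they are.

Things in the scene. Friction and masses are not known exactly. Their poses are not given: they have to be found in the camera images.
- large_lid: Large translucent cream round plastic lid, a disc 234 mm across, 15 mm thick, about 0.15 kg, loose, foot in the slot of the large stand. Origin: centre of its smooth outer face; z axis square to the disc, towards its rimmed side. At the start it leans 39 deg from upright to the front (stand's -x, towards the robot) on the front hoop, smooth face under, z pointing back and up.
- large_lid_middle (a point): Centre of the large lid, 7.5 mm behind the smooth face; 103 mm above the table when slumped, 123 when standing. Slumped, the lid's top edge is at x = -137 mm of the stand, 190 mm up. Pushed rearwards near it (1 to 2 N), the lid pivots on its foot, passes upright (top 245 mm up) and tips back on the rear hoop, leaning 6 to 22 deg.
- large_stand: Fixed stand of bare 8 mm steel wire, the larger of the two. Origin on the table under the foot slot; x to the rear, y along the hoops, z up. Rails along x at y = +/-50 mm from x = -115 to 65 mm, tops 20 mm up; two low cross wires (tops 28 mm up) keep the lid's foot near x = 0. Low front hoop across y at x = -90 mm, top 129 mm up; tall rear hoop at x = 40 mm, top 169 mm up.
- small_lid: Small off-white round plastic lid, a disc 118 mm across, 11 mm thick, about 0.06 kg, loose, foot in the slot of the small stand. Origin: centre of its smooth outer face; z axis square to the disc, towards its rimmed side. At the start it leans 42 deg from upright to the front (stand's -x, towards the robot) on the front hoop, smooth face under, z pointing back and up.
- small_lid_middle (a point): Centre of the small lid, 5.5 mm behind the smooth face; 58 mm above the table when slumped, 70 when standing. Slumped, the lid's top edge is at x = -71 mm of the stand, 98 mm up. Pushed rearwards near it (1 to 2 N), the lid pivots on its foot, passes upright (top 132 mm up) and tips back on the rear hoop, leaning 6 to 22 deg.
- small_stand: Fixed stand of bare 8 mm steel wire, the smaller of the two. Origin on the table under the foot slot; x to the rear, y along the hoops, z up. Rails along x at y = +/-30 mm from x = -70 to 50 mm, tops 20 mm up; two low cross wires (tops 28 mm up) keep the lid's foot near x = 0. Low front hoop across y at x = -48 mm, top 71 mm up; tall rear hoop at x = 29 mm, top 102 mm up.
- salt_shaker: Salt shaker with a grey cap, 44 mm across, 90 mm tall, standing loose near the stands; to be left alone. Origin at the centre of its underside.
- amber_jar: Small square jar with amber contents, 37 x 46 x 74 mm, standing loose behind the stands; to be left alone. Origin at the centre of its underside.
- nail_brush: Nail brush, 30 x 85 x 22 mm, lying loose on the table; to be left alone. Origin at the centre of its underside.
Mind the look-alikes: they are no part of the job. What is shaped like the small_lid but purple is not meant.

How it is judged:
At the end, for the whole second after the job is handed in: Each lid rests on edge in its own stand, tipped 3 to 27 degrees back past upright against the rear hoop, square to the stand within 28 degrees, its centre within 25 mm sideways and -5 to 35 mm in x of the foot slot; both at rest; shaker, jar and brush within 20 mm of their start (angle between large_lid's own z axis and vertical between 1.62 and 2.05 rad and angle between the z axis of large_lid and the x axis of large_stand, either way round below 0.5 rad and height (world z) of large_lid_middle between 0.105 and 0.145 m and x of large_lid_middle in the frame of large_stand between -0.005 and 0.035 m and y of large_lid_middle in the frame of large_stand between -0.025 and 0.025 m and linear speed of each of large_lid, small_lid below 0.02 m/s and angular speed of each of large_lid, small_lid below 0.2 rad/s and contact force between large_lid and large_stand above 0.05 N and angle between small_lid's own z axis and vertical between 1.62 and 2.05 rad and angle between the z axis of small_lid and the x axis of small_stand, either way round below 0.5 rad and height (world z) of small_lid_middle between 0.06 and 0.085 m and x of small_lid_middle in the frame of small_stand between -0.005 and 0.035 m and y of small_lid_middle in the frame of small_stand between -0.025 and 0.025 m and contact force between small_lid and small_stand above 0.05 N and distance of each of salt_shaker, amber_jar, nail_brush from where it was at the start of the episode below 0.02 m); the robot touches nothing.
It fails at once if a lid is lifted out of its stand (height (world z) of large_lid_middle above 0.155 m or height (world z) of small_lid_middle above 0.097 m).
It fails at once if a lid leaves its stand (horizontal distance between large_lid_middle and large_stand above 0.12 m or horizontal distance between small_lid_middle and small_stand above 0.08 m).
It fails at once if a lid is pushed roughly, with more than 40 N (contact force between any of the arm, the fingers and large_lid above 40 N or contact force between any of the arm, the fingers and small_lid above 40 N).
It fails at once if the salt shaker, amber jar or nail brush is shoved or knocked over (distance of any of salt_shaker, amber_jar, nail_brush from where it was at the start of the episode above 0.02 m or angle between any of salt_shaker, amber_jar, nail_brush's own z axis and vertical above 0.35 rad).
It also fails if it takes over 51 s, if anything falls off the work surface, if the arm or the gripper's body presses on something with over 40 N, if the wrist force passes 120 N, or if a joint passes its speed limit or range.

## Working session

There is one attempt and no reset: what is moved stays moved. The work goes in short steps, Python scripts to look and compute and a shell command to move; the robot and the scene stay as the last step left them, time stands still between calls to the robot, and variables do not carry over. Pictures are saved under pics/ and viewed, and the job is handed in when it is done.

```bash
mkdir -p pics
cat > h.py <<'E'
import numpy as np,cv2
from workcell import bot
def save(name,fn,crop=None,k=1):
    c=bot.read_camera(name);p=c["pixels"][:,:,::-1]
    if crop: x0,y0,x1,y1=crop;p=p[y0:y1,x0:x1]
    p=cv2.resize(p,None,fx=k,fy=k,interpolation=cv2.INTER_CUBIC)
    cv2.imwrite("pics/"+fn,p);return c
def tri(a,pa,b,pb):
    P=lambda c:np.array([[c["fx"],0,c["cx"]],[0,c["fy"],c["cy"]],[0,0,1]])@np.c_[np.array(c["R"]),np.array(c["t"])]
    X=cv2.triangulatePoints(P(a),P(b),np.array(pa,float).reshape(2,1),np.array(pb,float).reshape(2,1));return (X[:3]/X[3]).ravel()
def onz(c,p,z):
    R=np.array(c["R"]);t=np.array(c["t"]);o=-R.T@t
    d=R.T@np.array([(p[0]-c["cx"])/c["fx"],(p[1]-c["cy"])/c["fy"],1]);return o+d*(z-o[2])/d[2]
E
python3 - <<'E'
from h import *
import pickle
a=save("scene","s0.png");b=save("top","t0.png")
pickle.dump((a,b),open("c0.pkl","wb"))
print(bot.read_state())
for c in(a,b): print(-np.array(c["R"]).T@np.array(c["t"]))
E
```

```text
{'time': 0.1, 'q': array([ 1.20810000e+00,  2.64716421e-01,  1.60521410e+00,  2.54751285e-05,
        1.27369239e+00, -3.68784494e-02]), 'joint_vel': array([-0.00047571, -0.00180749, -0.00333405, -0.00035069,  0.00034243,
       -0.00163116]), 'joint_torque': array([ 2.56615131e-04, -5.16707540e+01, -3.68594384e+01, -6.04589513e-05,
        6.25133471e-03, -7.46045913e-06]), 'tool_pos': array([0.21582615, 0.63893858, 0.25507305]), 'tcp_rot': array([-1.55761867,  0.25610412, -0.25543109]), 'wrist_force': array([-0.25048651, -0.06402553,  0.08598393]), 'torque': array([ 0.04010295,  0.01188766, -0.02451733]), 'width': 0.9974371552712896}
[ 0.1603479  -0.45683905  0.91494162]
[0.36180721 0.03992193 1.09367663]
```

View pics/s0.png

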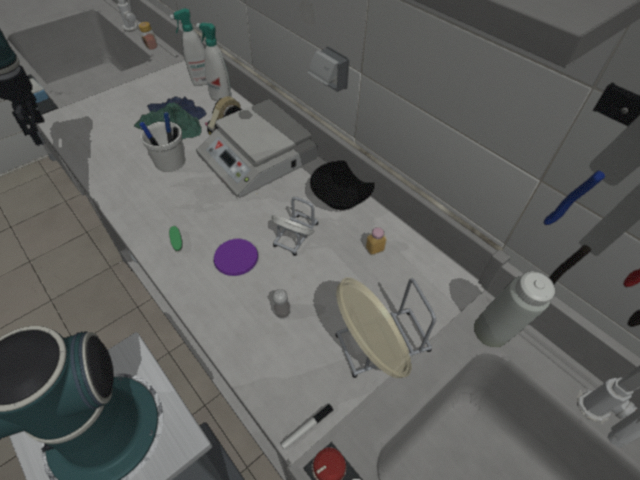

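View pics/t0.png

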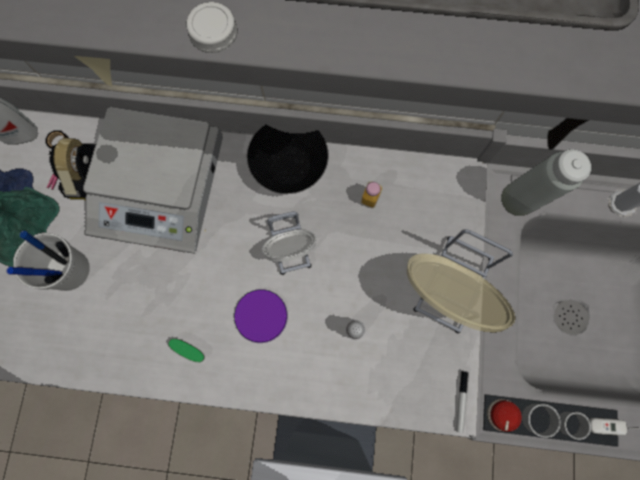

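The scene shows the large cream lid (scene ~375,325; top ~460,290) in the right-hand stand. The small off-white lid is at scene ~292,226 and top ~288,244. The purple look-alike disc lies flat (scene 236,257; top 260,315). The green brush, shaker and amber jar are visible too. I'll enlarge both stands.

Run:
```python
import pickle,cv2,numpy as np
a,b=pickle.load(open("c0.pkl","rb"))
def cr(c,x0,y0,w,h,k): return cv2.resize(c["pixels"][y0:y0+h,x0:x0+w,::-1],None,fx=k,fy=k,interpolation=cv2.INTER_CUBIC)
cv2.imwrite("pics/L.png",np.vstack([cr(a,320,260,130,130,4)[:, :],])) 
cv2.imwrite("pics/Lt.png",cr(b,395,220,130,120,5))
cv2.imwrite("pics/S.png",cr(a,255,185,80,80,7))
cv2.imwrite("pics/St.png",cr(b,240,200,90,80,7))
```

```text
(no output)
```

View pics/L.png

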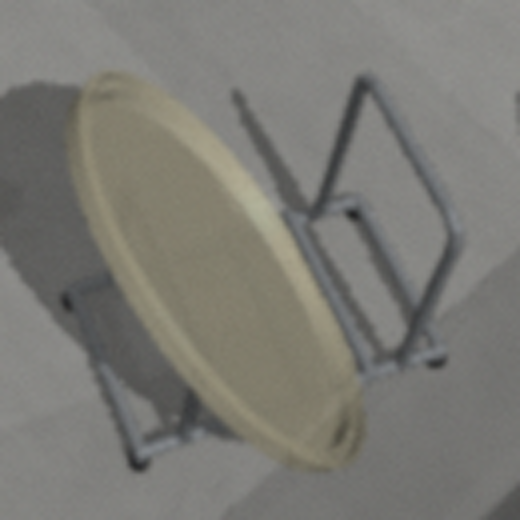

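View pics/Lt.png

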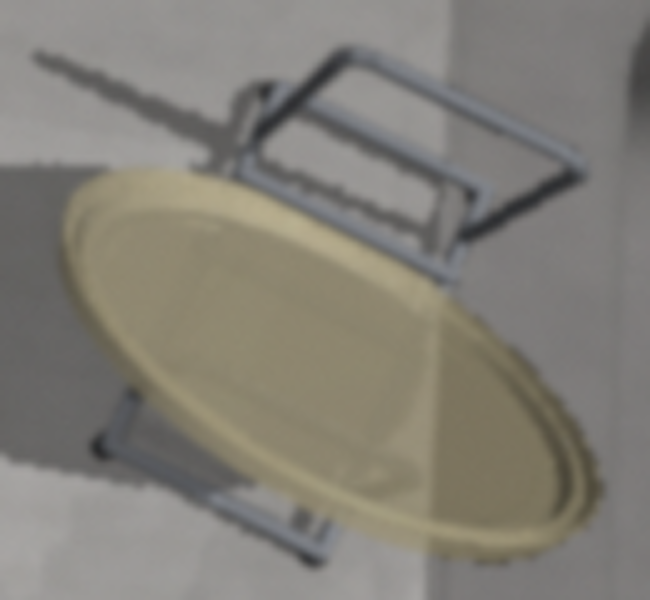

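View pics/S.png

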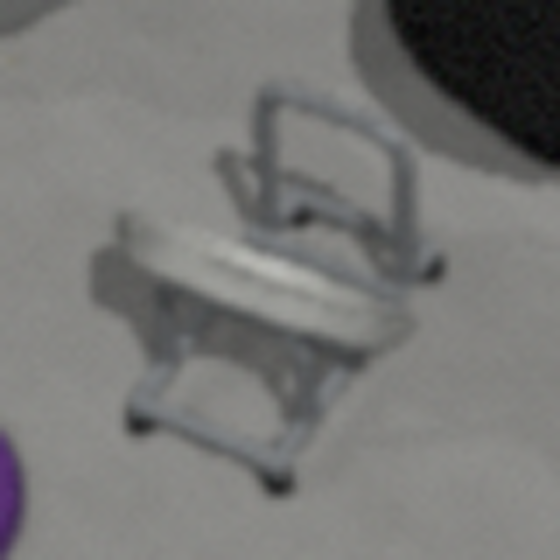

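View pics/St.png

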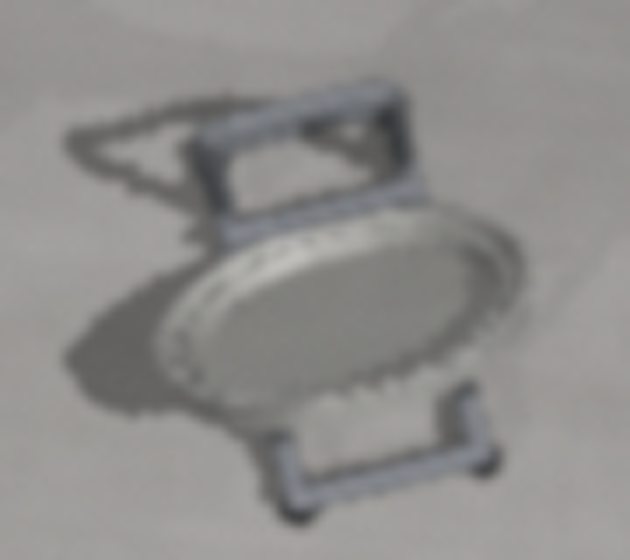

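Run:
```python
import pickle
from h import *
a,b=pickle.load(open("c0.pkl","rb"))
for n,p,q in [("L rear l",(411.2,280),(465,230.4)),("L rear r",(434.5,319.5),(511,254.4)),("L foot l",(337.5,335),(415,309)),("L foot r",(355,375),(458.4,331.4)),
("S rear l",(293.6,198.1),(268.6,219.7)),("S rear r",(312.9,206.4),(296.4,213.1)),("S foot l",(275,244.3),(282.4,272.9)),("S foot r",(294.7,253.6),(309.6,266)),
("shaker top",(279.5,293),(356,327)),("jar top",(378,232),(374,187)),("brush",(176,238),(186,350)),("purple",(236,257),(261,316))]:
    print(n,tri(a,p,b,q).round(3))
def stand(rl,rr,fl,fr,xr,xf): pass
```

```text
L rear l [ 0.644 -0.209  0.153]
L rear r [ 0.607 -0.301  0.155]
L foot l [ 0.498 -0.15  -0.003]
L foot r [ 0.46  -0.247  0.005]
S rear l [0.641 0.187 0.085]
S rear r [0.662 0.131 0.086]
S foot l [0.545 0.151 0.002]
S foot r [0.567 0.093 0.002]
shaker top [ 0.437 -0.019  0.082]
jar top [ 0.746 -0.028  0.065]
brush [0.353 0.334 0.009]
purple [ 0.444  0.186 -0.002]
```

Run:
```python
from h import *
from scipy.spatial.transform import Rotation as R
s=bot.read_state();M=R.from_rotvec(s["tcp_rot"]).as_matrix();print(M.round(3))
j=np.degrees(np.arctan2(M[1,2],M[0,2]));print("jaw yaw",j)
for n,o,yaw,pts in [("S",(.623,.148),21,[(-105,0)]),("L",(.587,-.240),-21.5,[(-175,0)])]:
    c,sn=np.cos(np.radians(yaw)),np.sin(np.radians(yaw))
    for x,y in pts:
        P=np.array([o[0]+(x*c-y*sn)/1e3,o[1]+(x*sn+y*c)/1e3]);print(n,P,"d",(P-s["tool_pos"][:2])*1e3,"turn",[(yaw+90-j+90)%180-90])
```

```text
[[ 0.947 -0.001  0.32 ]
 [-0.32  -0.002  0.947]
 [-0.    -1.    -0.002]]
jaw yaw 71.33158749860534
S [0.52497406 0.11037137] d [ 309.14790583 -528.56721482] turn [np.float64(39.66841250139464)]
L [ 0.42417693 -0.17586229] d [ 208.35077621 -814.80086544] turn [np.float64(-2.8315874986053444)]
```

```bash
python3 -m jog '[[10,-30,20,0,30],[40,-80,20,5,30],[70,-130,20,10,30],[100,-180,20,15,30],[130,-230,20,20,30],[160,-280,20,25,30],[190,-330,10,30,30],[220,-380,0,35,30],[250,-430,0,40,30],[270,-465,0,40,30]]' 20
python3 -m jog '[[10,-20,0,0,30],[30,-50,0,0,30],[39,-64,-20,0,30],[39,-64,-50,0,30],[39,-64,-80,0,30],[39,-64,-110,0,30],[39,-64,-130,0,30],[39,-64,-140,0,30],[39,-64,-140,0,30],[39,-64,-140,0,30]]'
python3 - <<'E'
from h import *
save("scene","s1.png",(200,150,360,270),5)
save("top","t1.png",(220,180,380,300),5)
s=bot.read_state();print(s["tool_pos"],s["wrist_force"],s["width"],s["q"])
E
```

```text
time: 1.35
tool_pos: [0.4866, 0.1721, 0.2557]
tcp_rot: [-1.551, -0.291, 0.292]
wrist_force: [-0.1, 1.0, -0.4]
width: 0.351
time: 2.6
tool_pos: [0.5258, 0.1106, 0.1172]
tcp_rot: [-1.551, -0.293, 0.291]
wrist_force: [-0.3, -0.7, -0.2]
width: 0.351
[0.52596831 0.1106379  0.11749723] [ 1.14428311  0.26507658 -0.33056271] 0.349569145378933 [ 1.60978804e-01  1.34011258e-01  2.03283962e+00  1.09408112e-05
  9.72522555e-01 -1.78212753e+00]
```

View pics/s1.png

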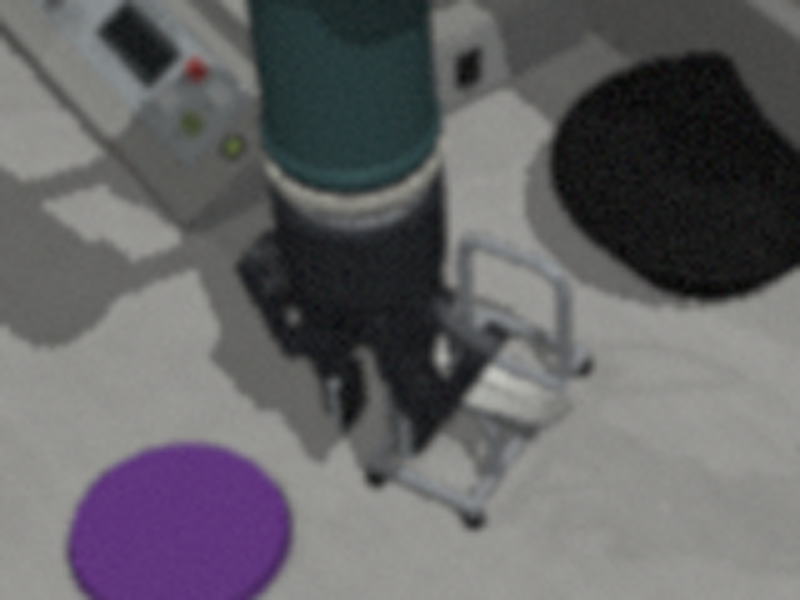

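View pics/t1.png

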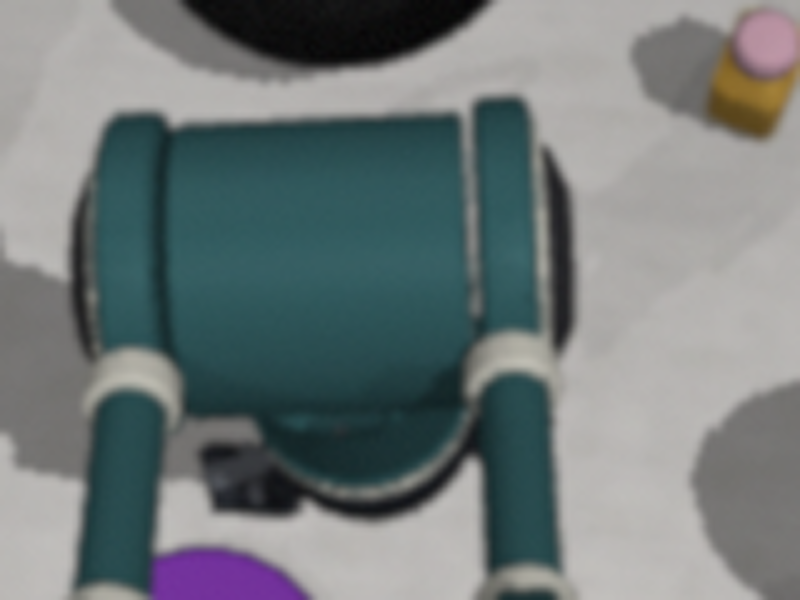

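The fingers stand in front of the small lid, clear of the purple disc. I'll push along the stand's x axis and rise with the edge as it goes.

```bash
python3 -m jog '[[6,2,0,0,30],[12,4,0,0,30],[18,7,0,0,30],[24,9,2,0,30],[30,11,5,0,30],[35,13,8,0,30],[41,16,11,0,30],[47,18,13,0,30],[53,20,15,0,30],[57,22,16,0,30]]'
python3 - <<'E'
from h import *
save("scene","s2.png",(200,150,360,270),5)
E
```

```text
time: 3.95
tool_pos: [0.5834, 0.1329, 0.1363]
tcp_rot: [-1.551, -0.294, 0.29]
wrist_force: [-8.0, -1.4, 20.6]
width: 0.35
```

View pics/s2.png

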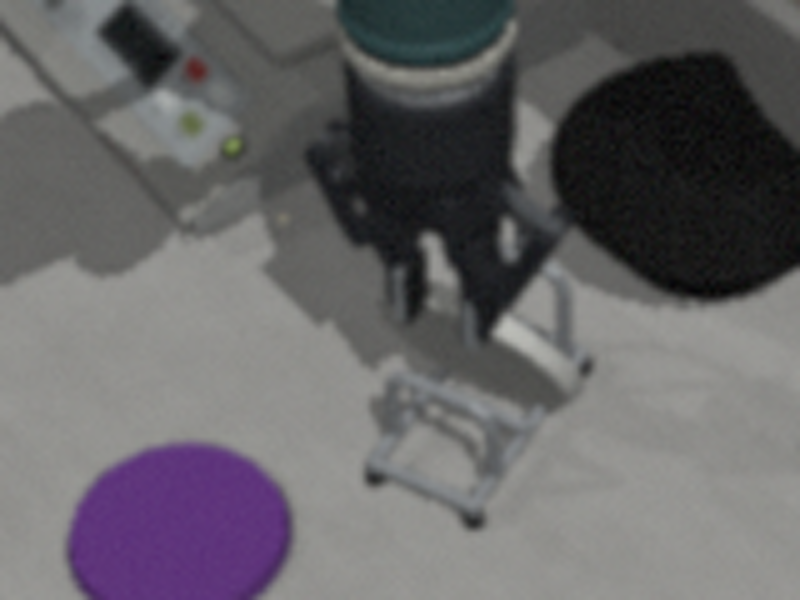

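Run:
```python
from h import *
save("scene","s3.png",(260,185,330,245),10)
s=bot.read_state();print(s["wrist_force"],s["torque"],s["tool_pos"])
```

```text
[-6.67567457 -0.41107684 17.28947161] [-0.02807315  1.05002054  0.0508154 ] [0.58418321 0.13319218 0.13670584]
```

View pics/s3.png

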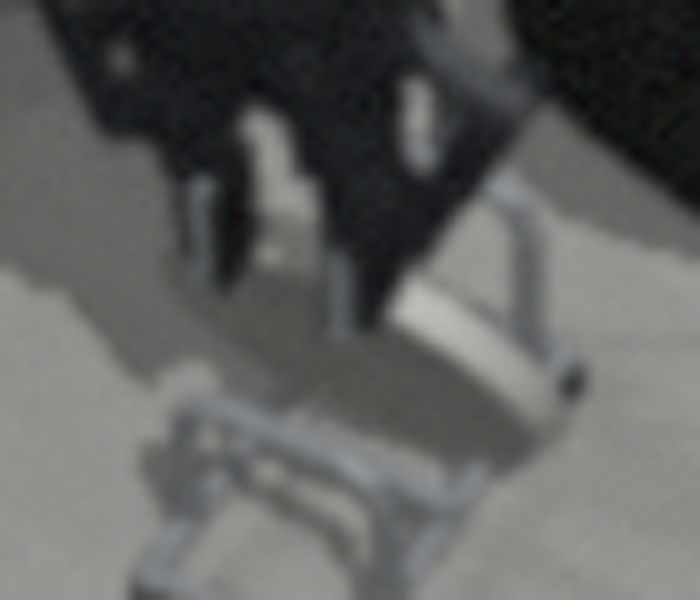

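The tips look jammed near the lid's edge: 17 N acts along the lid. I'll back off gently along the same path and look again before pushing further.

```bash
python3 -m jog '[[-1,0,2,0,30],[-4,-2,0,0,30],[-8,-3,-2,0,30],[-13,-5,-4,0,30],[-19,-7,-7,0,30],[-25,-9,-10,0,30],[-31,-12,-13,0,30],[-37,-14,-16,0,30],[-43,-17,-16,0,30],[-50,-19,-16,0,30]]'
python3 - <<'E'
from h import *
save("scene","s4.png",(250,180,330,240),10)
E
```

```text
time: 5.3
tool_pos: [0.5317, 0.1133, 0.1162]
tcp_rot: [-1.551, -0.292, 0.292]
wrist_force: [0.1, -0.5, -0.0]
width: 0.354
```

View pics/s4.png

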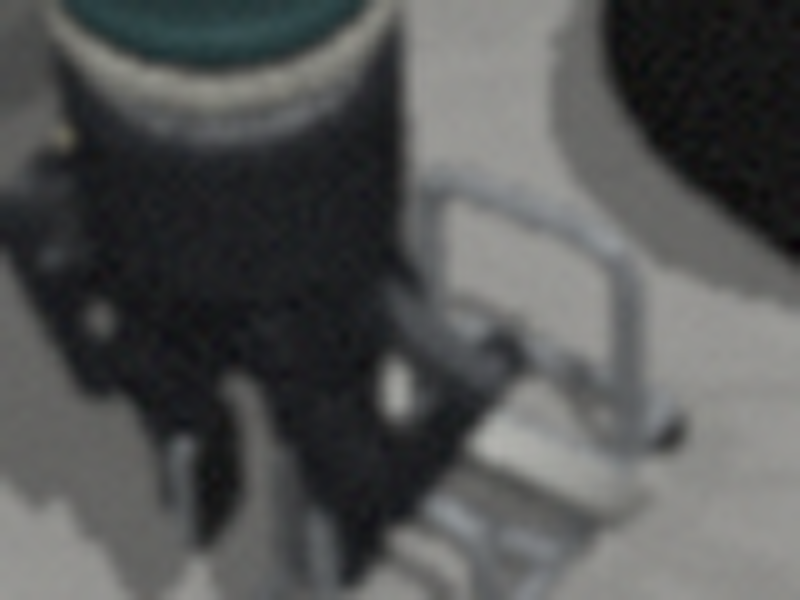

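Run:
```python
import pickle
from h import *
a,b=pickle.load(open("c0.pkl","rb"))
for z in (.07,.08,.09,.1,.11): print(z,onz(a,(284.5,238),z).round(4), onz(a,(267.5,235),z).round(4))
```

```text
0.07 [0.5476 0.1063 0.07  ] [0.521  0.1414 0.07  ]
0.08 [0.543  0.0996 0.08  ] [0.5168 0.1343 0.08  ]
0.09 [0.5385 0.093  0.09  ] [0.5125 0.1272 0.09  ]
0.1 [0.5339 0.0863 0.1   ] [0.5082 0.1201 0.1   ]
0.11 [0.5293 0.0796 0.11  ] [0.5039 0.113  0.11  ]
```

The first contact was too near the fingertip, with the edge corner at about the tip's height. I'll go again about 16 mm lower and follow the edge's arc.

```bash
python3 -m jog '[[-3,-1,-10,0,30],[-3,-1,-17,0,30],[7,3,-17,0,30],[14,5,-11,0,30],[21,8,-6,0,30],[27,10,-3,0,30],[32,12,0,0,30],[36,14,2,0,30],[40,15,4,0,30],[44,17,6,0,30]]'
python3 - <<'E'
from h import *
save("scene","s5.png",(250,180,330,240),10)
E
```

```text
time: 6.6
tool_pos: [0.5761, 0.1305, 0.1223]
tcp_rot: [-1.551, -0.292, 0.292]
wrist_force: [-1.5, -0.4, 1.3]
width: 0.351
```

View pics/s5.png

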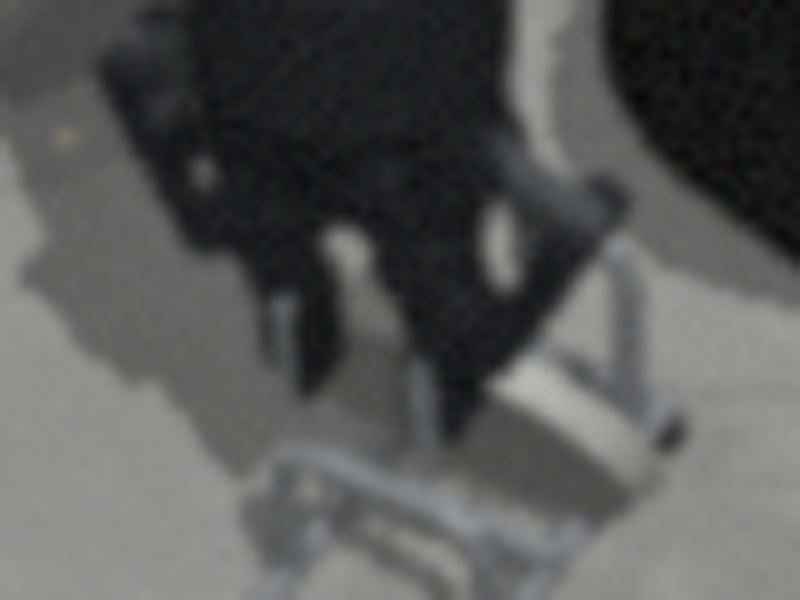

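Now the fingers sit well below the edge and the force is only 1–2 N. I'll continue past upright.

```bash
python3 -m jog '[[4,2,2,0,30],[8,3,4,0,30],[13,5,5,0,30],[17,6,6,0,30],[21,8,6,0,30],[25,9,7,0,30],[28,11,7,0,30],[32,12,7,0,30],[35,13,7,0,30],[35,13,7,0,30]]'
python3 - <<'E'
from h import *
save("scene","s6.png",(250,180,330,240),10)
E
```

```text
time: 7.9
tool_pos: [0.6113, 0.1435, 0.1293]
tcp_rot: [-1.551, -0.292, 0.292]
wrist_force: [0.1, -0.5, 1.3]
width: 0.351
```

View pics/s6.png

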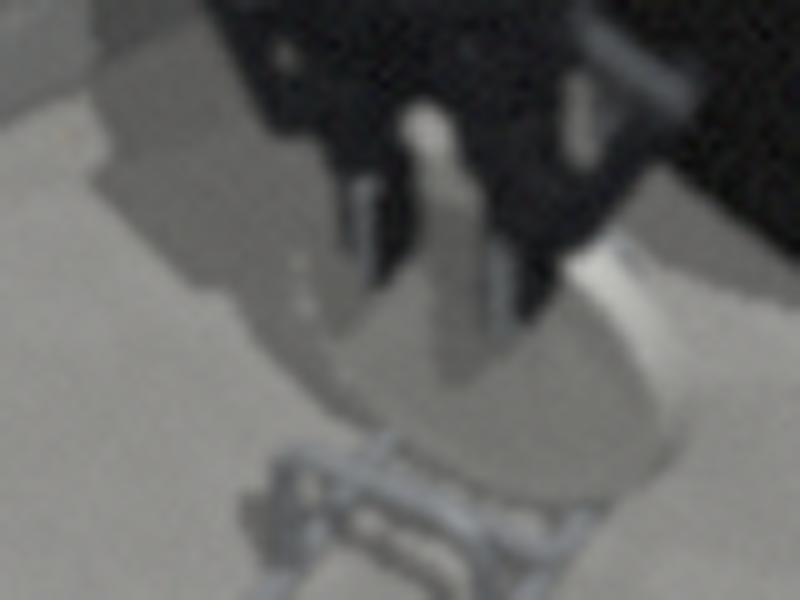

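```bash
python3 -m jog '[[2,1,0,0,30],[4,1,0,0,30],[4,1,0,0,30],[-6,-2,0,0,30],[-20,-8,10,0,30],[-40,-16,30,0,30],[-60,-22,60,0,30],[-90,-60,90,0,30],[-110,-110,110,0,30],[-120,-170,120,0,30]]'
python3 - <<'E'
from h import *
save("scene","s7.png",(250,180,330,240),10)
save("top","t7.png",(235,195,325,275),7)
E
```

```text
time: 9.2
tool_pos: [0.4897, -0.0273, 0.2516]
tcp_rot: [-1.552, -0.296, 0.291]
wrist_force: [0.6, 0.2, -0.2]
width: 0.351
```

View pics/s7.png

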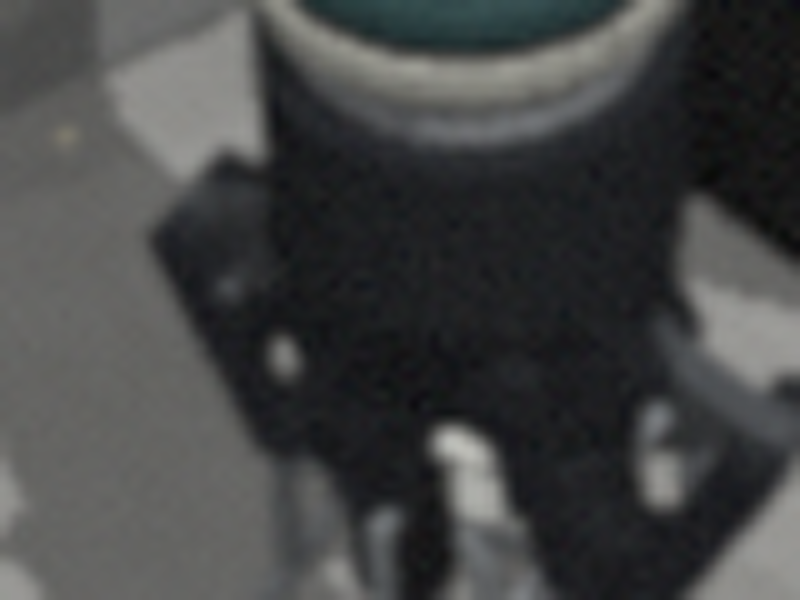

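View pics/t7.png

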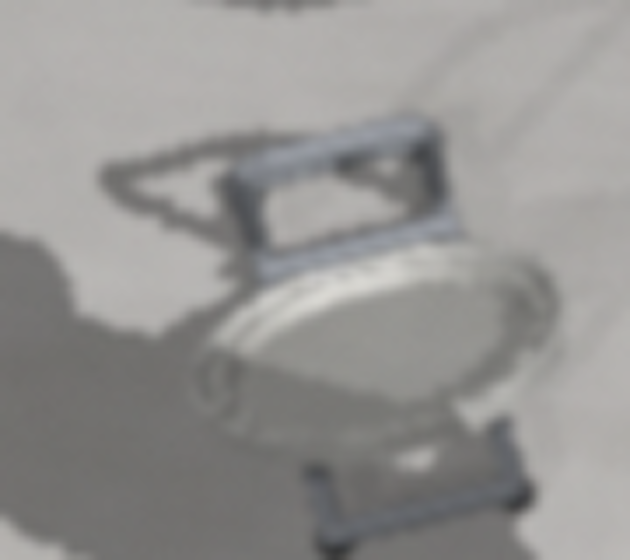

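The lid fell forward again because it hadn't passed upright. I'll repeat the same push and carry it further.

```bash
python3 -m jog '[[10,40,0,0,30],[20,80,0,0,30],[25,110,-20,0,30],[28,125,-50,0,30],[34,137,-80,0,30],[36,138,-110,0,30],[36,138,-135,0,30],[36,138,-152,0,30],[36,138,-152,0,30],[44,141,-152,0,30]]'
python3 -m jog '[[5,2,0,0,30],[12,4,6,0,30],[19,7,11,0,30],[25,10,14,0,30],[32,12,18,0,30],[38,15,22,0,30],[44,17,25,0,30],[50,19,27,0,30],[56,21,29,0,30],[61,23,30,0,30]]'
```

```text
time: 10.55
tool_pos: [0.5355, 0.1146, 0.0982]
tcp_rot: [-1.551, -0.293, 0.291]
wrist_force: [2.1, -0.4, 0.6]
width: 0.348
time: 11.8
tool_pos: [0.5965, 0.1376, 0.1274]
tcp_rot: [-1.551, -0.292, 0.292]
wrist_force: [0.4, -0.0, 0.8]
width: 0.351
```

```bash
python3 -m jog '[[5,2,1,0,30],[9,3,2,0,30],[13,5,2,0,30],[16,6,3,0,30],[19,7,3,0,30],[22,8,3,0,30],[25,9,3,0,30],[27,10,3,0,30],[29,11,3,0,30],[29,11,3,0,30]]'
python3 - <<'E'
from h import *
save("scene","s8.png",(250,180,330,240),10)
E
```

```text
time: 13.05
tool_pos: [0.6251, 0.1486, 0.1303]
tcp_rot: [-1.551, -0.292, 0.292]
wrist_force: [-0.7, 0.6, 0.6]
width: 0.352
```

View pics/s8.png

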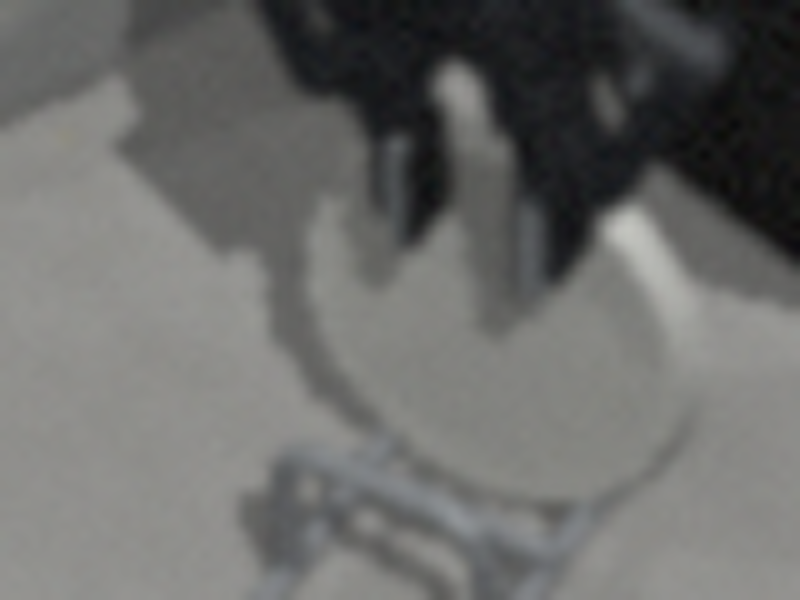

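```bash
python3 -m jog '[[1,0,0,0,30],[2,1,0,0,30],[3,1,0,0,30],[4,1,0,0,30],[5,2,0,0,30],[6,2,0,0,30],[6,2,0,0,30],[6,2,0,0,30],[6,2,0,0,30],[6,2,0,0,30]]'
python3 - <<'E'
from h import *
save("scene","s9.png",(250,180,330,240),10)
E
```

```text
time: 14.35
tool_pos: [0.6277, 0.1494, 0.1302]
tcp_rot: [-1.552, -0.286, 0.299]
wrist_force: [-11.9, -5.0, 8.8]
width: 0.35
```

View pics/s9.png

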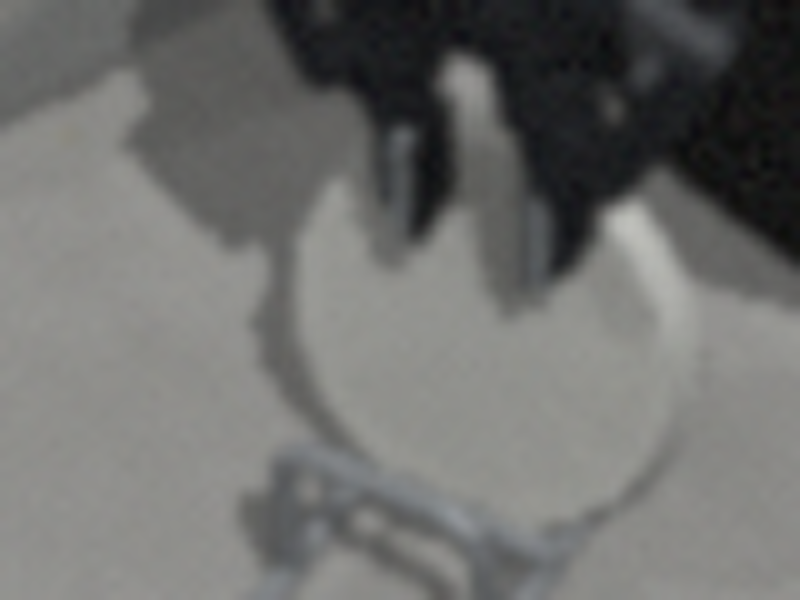

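It is now pressed against the rear hoop, with 12 N of reaction. I'll back off and check that it stays.

```bash
python3 -m jog '[[-2,-1,0,0,30],[-5,-2,0,0,30],[-12,-5,0,0,30],[-30,-12,10,0,30],[-55,-22,40,0,30],[-80,-50,80,-8,30],[-100,-90,110,-16,40],[-120,-140,110,-24,50],[-140,-190,110,-32,60],[-160,-240,110,-40,60]]'
python3 - <<'E'
from h import *
import pickle
a=save("scene","s10.png",(250,180,330,240),10);b=save("top","t10.png",(235,195,325,275),7)
pickle.dump((a,b),open("c1.pkl","wb"))
E
```

```text
time: 15.65
tool_pos: [0.4705, -0.0909, 0.2407]
tcp_rot: [-1.555, 0.257, -0.261]
wrist_force: [0.5, -1.1, 0.1]
width: 0.701
```

View pics/s10.png

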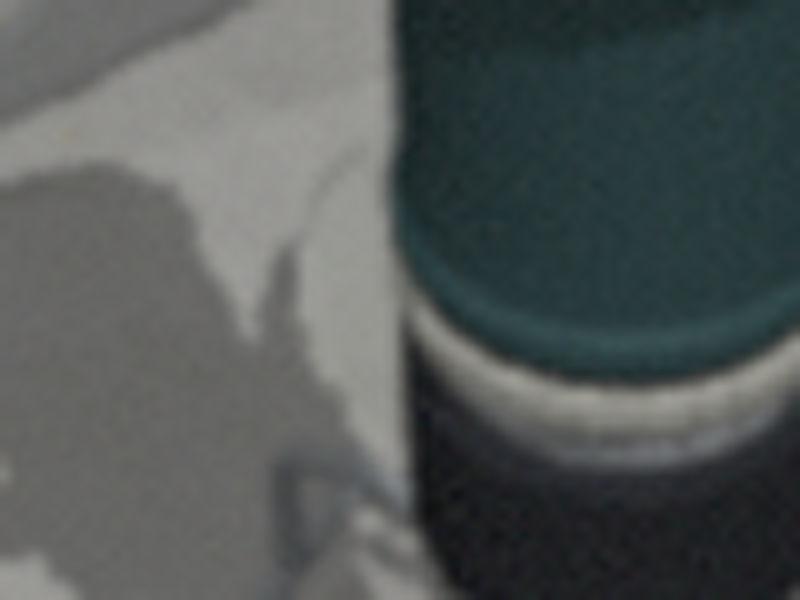

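View pics/t10.png

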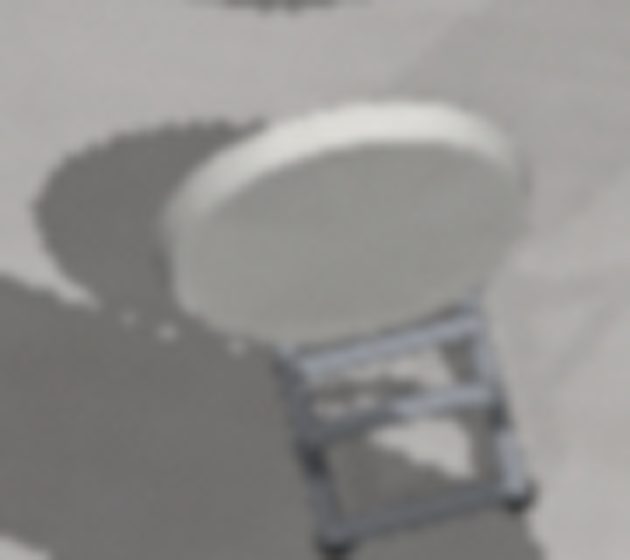

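The small lid now stands leaning back on its rear hoop. In the top crop the smooth face shows and the top edge is over the hoop, with the foot in the slot. Next is the large lid, staged in front of its top edge.

```bash
python3 -m jog '[[-15,-25,0,-1,60],[-35,-60,0,-3,60],[-46,-85,0,-3,60],[-46,-85,-20,-3,60],[-46,-85,-40,-3,60],[-46,-85,-60,-3,60],[-46,-85,-80,-3,60],[-46,-85,-80,-3,60],[-46,-85,-80,-3,60],[-46,-85,-80,-3,60]]'
python3 - <<'E'
from h import *
save("scene","s11.png",(310,220,450,325),5)
save("scene","s12.png",(240,180,330,240),8)
E
```

```text
time: 17.0
tool_pos: [0.426, -0.1747, 0.1615]
tcp_rot: [-1.551, 0.295, -0.298]
wrist_force: [-0.4, 0.4, -0.5]
width: 0.702
```

View pics/s11.png

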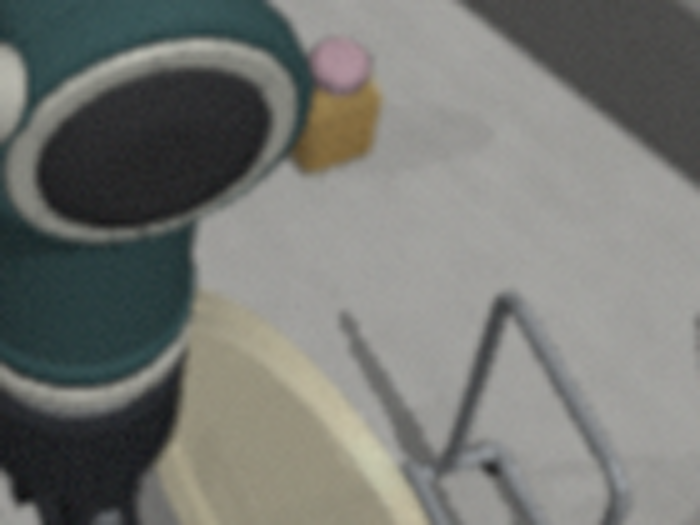

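View pics/s12.png

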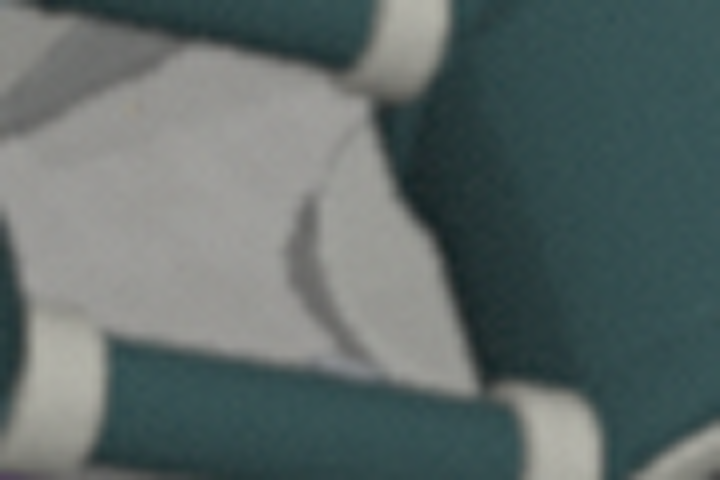

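```bash
python3 -m jog '[[9,-4,0,0,60],[17,-7,0,0,60],[26,-10,6,0,60],[35,-14,13,0,60],[45,-18,19,0,60],[53,-21,23,0,60],[61,-24,27,0,60],[69,-27,30,0,60],[76,-30,33,0,60],[84,-33,36,0,60]]'
python3 - <<'E'
from h import *
save("scene","s13.png",(310,240,450,345),5)
E
```

```text
time: 18.35
tool_pos: [0.5095, -0.2077, 0.1966]
tcp_rot: [-1.55, 0.297, -0.297]
wrist_force: [-0.8, -0.2, 1.5]
width: 0.7
```

View pics/s13.png

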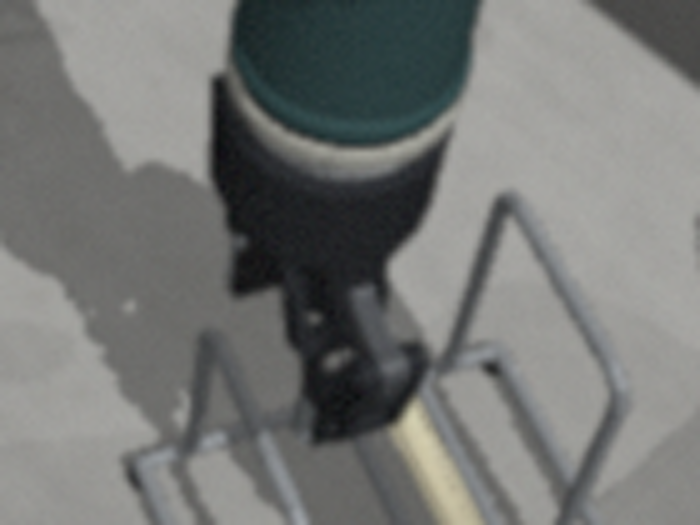

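The large lid is lifting off the front hoop with low force. I'll continue.

```bash
python3 -m jog '[[7,-3,3,0,60],[14,-6,5,0,60],[21,-8,7,0,60],[28,-11,9,0,60],[35,-14,10,0,60],[42,-17,11,0,60],[48,-19,12,0,60],[54,-21,12,0,60],[60,-24,12,0,60],[65,-26,12,0,60]]'
python3 -m jog '[[4,-1,0,0,60],[7,-3,0,0,60],[10,-4,0,0,60],[13,-5,0,0,60],[15,-6,0,0,60],[17,-7,0,0,60],[19,-8,0,0,60],[19,-8,0,0,60],[19,-8,0,0,60],[19,-8,0,0,60]]'
python3 - <<'E'
from h import *
save("scene","s14.png",(310,240,450,345),5)
E
```

```text
time: 19.65
tool_pos: [0.576, -0.2354, 0.2111]
tcp_rot: [-1.553, 0.293, -0.301]
wrist_force: [-2.2, -3.4, 8.9]
width: 0.702
time: 20.9
tool_pos: [0.593, -0.2415, 0.2083]
tcp_rot: [-1.55, 0.297, -0.297]
wrist_force: [1.0, 0.3, -0.4]
width: 0.701
```

View pics/s14.png

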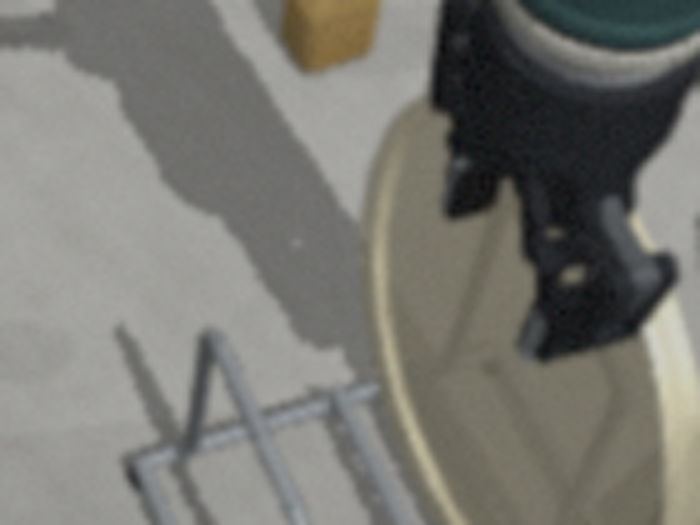

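The lid has tipped back, its hoop shows through it and there is no force on the fingers. I'll back off to the left, clear of everything, and check both lids.

```bash
python3 -m jog '[[-5,2,0,0,60],[-15,6,0,0,60],[-35,14,5,0,60],[-65,26,20,0,60],[-105,42,50,0,60],[-150,60,70,0,60],[-180,100,80,0,60],[-180,160,80,0,60],[-180,220,80,0,60],[-180,280,80,0,60]]'
python3 -m jog '[[0,60,0,0,60],[0,120,0,0,60],[-10,180,0,0,60],[-30,240,0,0,60],[-60,300,0,0,60],[-90,350,0,0,60],[-120,400,0,0,60],[-150,440,0,0,60],[-180,470,0,0,60],[-190,500,0,0,60]]'
python3 - <<'E'
from h import *
import pickle
a=save("scene","s15.png");b=save("top","t15.png")
pickle.dump((a,b),open("c2.pkl","wb"))
E
```

```text
time: 22.2
tool_pos: [0.412, 0.04, 0.2886]
tcp_rot: [-1.55, 0.296, -0.299]
wrist_force: [1.3, 0.3, -0.5]
width: 0.708
time: 23.45
tool_pos: [0.2207, 0.5389, 0.2883]
tcp_rot: [-1.551, 0.295, -0.295]
wrist_force: [0.2, 0.4, 0.5]
width: 0.7
```

View pics/s15.png

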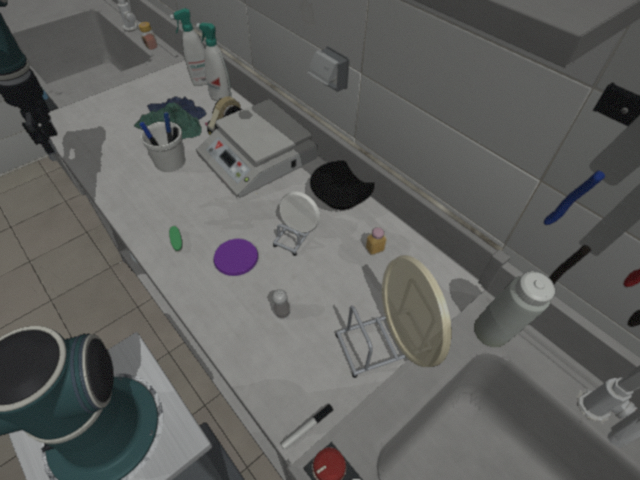

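View pics/t15.png

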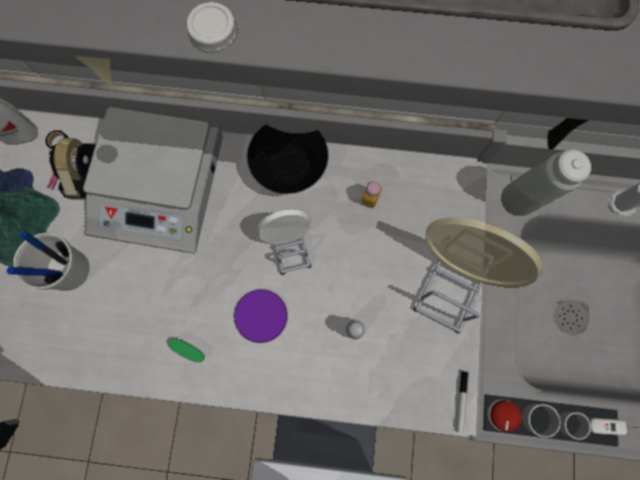

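Both lids stand tipped back, and the shaker (280,303), jar (376,240) and brush (176,238) haven't moved. To check the numbers, I'll overlay a model disc on both views.

```bash
cat > ov.py <<'E'
from h import *
import pickle
from scipy.spatial.transform import Rotation as Ro
a,b=pickle.load(open("c2.pkl","rb"))
def disc(o,yaw,xm,ym,zm,lean,dyaw,r,th):
    th_=np.linspace(0,2*np.pi,90)
    B=Ro.from_euler("z",yaw+dyaw,degrees=True)*Ro.from_euler("y",lean,degrees=True)
    rings=[]
    S=Ro.from_euler("z",yaw,degrees=True)
    c=np.array([o[0],o[1],0])+S.apply([xm,ym,zm])
    return [c+B.apply(np.c_[np.full(90,h),r*np.cos(th_),r*np.sin(th_)]) for h in(-th/2,th/2)]
def pj(c,X): return cv2.projectPoints(X,cv2.Rodrigues(np.array(c["R"]))[0],np.array(c["t"]),np.array([[c["fx"],0,c["cx"]],[0,c["fy"],c["cy"]],[0,0,1.]]),None)[0].reshape(-1,2)
def show(fn,D,crops,k):
    out=[]
    for c,(x,y,w,h) in zip((a,b),crops):
        p=cv2.resize(c["pixels"][y:y+h,x:x+w,::-1],None,fx=k,fy=k,interpolation=cv2.INTER_CUBIC)
        for d,col in zip(D,((0,0,255),(255,0,0))):
            cv2.polylines(p,[np.int32((pj(c,d)-[x,y]+.5)*k)],True,col,1)
        out.append(p)
    cv2.imwrite("pics/"+fn,np.hstack(out))
E
cat > fit.py <<'E'
from ov import *
from scipy.optimize import minimize
def run(name,o,yaw,r,th,crops,init,mask):
    Ms=[mask(c["pixels"][y:y+h,x:x+w]) for c,(x,y,w,h) in zip((a,b),crops)]
    def cost(p):
        D=disc(o,yaw,*p[:3]/1e3,p[3],p[4],r,th);s=0
        for c,M,(x,y,w,h) in zip((a,b),Ms,crops):
            P=np.vstack([pj(c,d) for d in D])-[x,y]
            im=np.zeros((h*4,w*4),np.uint8);cv2.fillConvexPoly(im,cv2.convexHull(np.int32((P+.5)*4)),1)
            im=cv2.resize(im.astype(np.float32),(w,h),interpolation=cv2.INTER_AREA)
            s+=np.abs(im-M).sum()
        return s
    R=minimize(cost,init,method="Nelder-Mead",options=dict(initial_simplex=[np.array(init)+v for v in np.vstack([np.zeros(5),np.diag([6,6,6,6,6])])],maxiter=600))
    print(name,R.x.round(1),R.fun,[m.sum() for m in Ms])
    return R.x
def my(p):
    p=p.astype(int);return ((p[:,:,0]-p[:,:,2])>22).astype(np.float32)
def comp(m):
    m=cv2.morphologyEx(m.astype(np.uint8),cv2.MORPH_CLOSE,np.ones((5,5)))
    n,l,s,_=cv2.connectedComponentsWithStats(m);return (l==1+np.argmax(s[1:,4])).astype(np.float32)
L=((.587,-.240),-21.5,.117,.015);cl=[(370,240,100,140),(410,200,150,100)]
x=run("L",*L,cl,[12,0,123,14,0],lambda p:comp(my(p)))
show("ovL.png",disc(*L[:2],*x[:3]/1e3,*x[3:],*L[2:]),[(365,245,100,130),(415,200,135,130)],3.3)
S=((.623,.148),21,.059,.011)
x=np.array([8,0,70,13,0.])
show("ovS.png",disc(*S[:2],*x[:3]/1e3,*x[3:],*S[2:]),[(260,180,75,80),(250,195,75,80)],5)
E
python3 fit.py
```

```text
L [147.3  63.3  46.5 -17.3 -23. ] 2024.6875 [np.float32(268.0), np.float32(859.0)]
```

```bash
sleep 1
```

```text
(no output)
```

View pics/ovL.png

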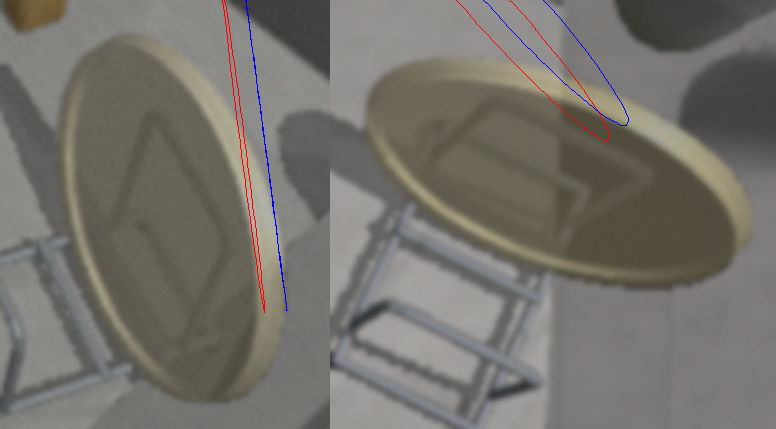

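View pics/ovS.png

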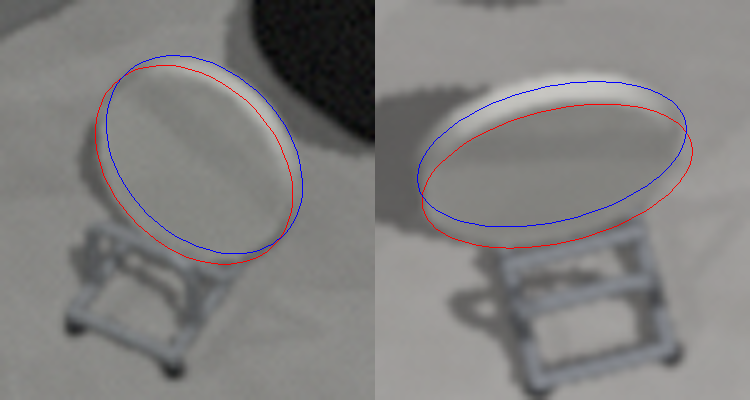

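```bash
cat > fit2.py <<'E'
from ov import *
from scipy.optimize import least_squares
def fit(n,o,yaw,r,th,crops,k,pts,init):
    Q=[np.array(p)/k+[c[0],c[1]]-.5 for p,c in zip(pts,crops)]
    def res(p):
        D=disc(o,yaw,*p[:3]/1e3,p[3],p[4],r,th);s=[]
        for c,q in zip((a,b),Q):
            h=cv2.convexHull(np.vstack([pj(c,d) for d in D]).astype(np.float32))
            s+=[cv2.pointPolygonTest(h,(float(u),float(v)),True) for u,v in q]
        return s
    R=least_squares(res,init,diff_step=1e-3,x_scale=[5,5,5,5,5],loss="soft_l1")
    print(n,"x,y,z mm, lean, dyaw",R.x.round(1),"rms px",np.std(R.fun).round(2))
    show("ov2%s.png"%n,disc(o,yaw,*R.x[:3]/1e3,*R.x[3:],r,th),crops,k)
fit("L",(.587,-.240),-21.5,.117,.015,[(365,245,100,130),(415,200,135,130)],3.3,
[[(125,35),(85,60),(62,110),(62,170),(75,250),(105,325),(150,380),(205,402),(250,388),(280,330),(282,270),(268,195),(235,125),(185,62)],
[(40,90),(52,160),(100,215),(170,258),(250,280),(330,290),(390,278),(420,230),(395,180),(330,130),(250,85),(170,63),(90,60)]],[12,1,123,14,1])
fit("S",(.623,.148),21,.059,.011,[(260,180,75,80),(250,195,75,80)],5,
[[(175,55),(125,75),(97,115),(97,165),(115,210),(160,248),(215,265),(302,180),(290,130),(250,85),(215,63)],
[(225,75),(145,80),(75,115),(45,165),(45,205),(80,235),(135,245),(315,130),(295,95)]],[8,1,70,13,1])
E
python3 fit2.py
```

```text
L x,y,z mm, lean, dyaw [ 2.440e+01 -1.200e+00  1.173e+02  6.300e+00 -1.000e-01] rms px 0.93
S x,y,z mm, lean, dyaw [10.7  0.8 66.6 16.  -0.1] rms px 0.58
```

```bash
python3 -c "
from workcell import bot;print(bot.read_state()['time'])"
```

```text
23.55
```

View pics/ov2L.png

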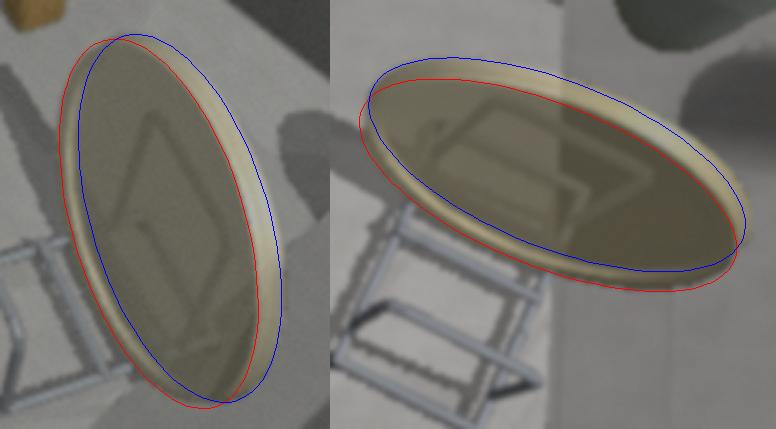

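View pics/ov2S.png

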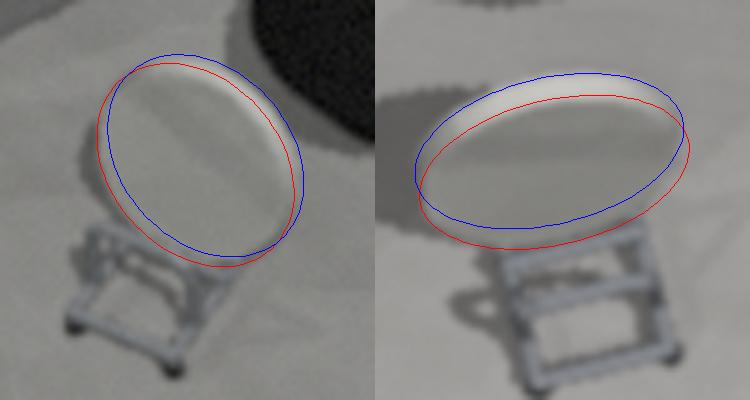

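The small lid's fit is good. The large lid's yaw may not have converged, so I'll refine it with better step sizes.

```bash
sed -i 's/diff_step=1e-3,x_scale=\[5,5,5,5,5\],loss="soft_l1"/loss="soft_l1"/; s/R=least_squares(res,init,/from scipy.optimize import minimize\n    R=minimize(lambda p:np.sum(np.sqrt(1+np.square(res(p)))),init,method="Nelder-Mead",options=dict(maxiter=3000,initial_simplex=np.array(init)+np.vstack([np.zeros(5),8*np.eye(5)]))) #/; s/np.std(R.fun).round(2)/np.std(res(R.x)).round(2)/' fit2.py; python3 fit2.py
```

```text
L x,y,z mm, lean, dyaw [ 2.430e+01 -1.300e+00  1.174e+02  6.300e+00 -1.000e-01] rms px 0.93
S x,y,z mm, lean, dyaw [10.7  0.8 66.5 16.  -0.1] rms px 0.58
```

```bash
sleep 1
```

```text
(no output)
```

View pics/ov2L.png

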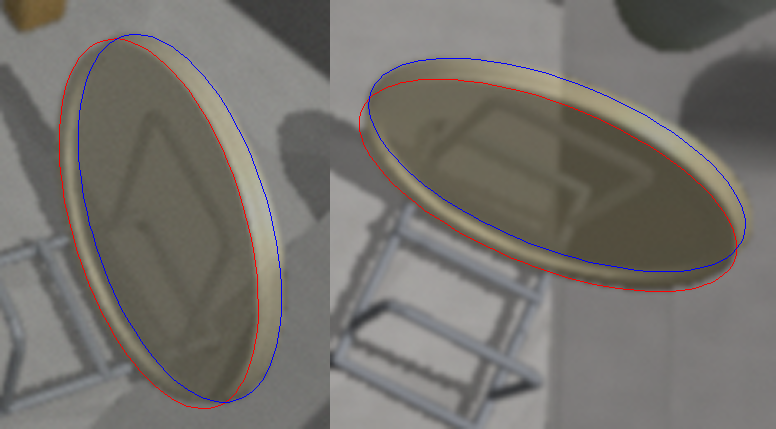

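```bash
python3 -m jog '[[0,0,0,0,60],[0,0,0,0,60],[0,0,0,0,60],[0,0,0,0,60],[0,0,0,0,60],[0,0,0,0,60],[0,0,0,0,60],[0,0,0,0,60],[0,0,0,0,60],[0,0,0,0,60]]'
python3 - <<'E'
from h import *
import pickle
c0=pickle.load(open("c0.pkl","rb"));c2=pickle.load(open("c2.pkl","rb"))
n=[bot.read_camera("scene"),bot.read_camera("top")]
g=lambda c,r:cv2.cvtColor(c["pixels"],cv2.COLOR_RGB2GRAY)[r[1]:r[3],r[0]:r[2]].astype(np.float32)
for i,nm,r,ref in[(1,"L",(410,200,560,310),c2),(1,"S",(240,190,330,280),c2),(1,"shaker",(335,310,375,345),c0),(1,"jar",(355,175,390,212),c0),(1,"brush",(160,332,212,368),c0)]:
    print(nm,cv2.phaseCorrelate(g(ref[i],r),g(n[i],r)),np.abs(g(ref[i],r)-g(n[i],r)).mean())
E
```

```text
time: 24.8
tool_pos: [0.223, 0.5385, 0.2883]
tcp_rot: [-1.55, 0.297, -0.297]
wrist_force: [-0.1, 0.2, 0.5]
width: 0.7
L ((0.000313919921339334, -0.003362056828301263), 0.9835464206271701) 0.49921212
S ((-0.011450955813849362, 0.02293575112373958), 0.9749122151033378) 0.5425926
shaker ((0.07909226162704996, -0.03802794735915782), 0.9562034891711341) 0.8142857
jar ((0.0020583857765146263, -0.08918580512997565), 1.0167404507597289) 2.4571428
brush ((0.05015084325252417, 0.19336457164717658), 0.8996214209270085) 0.4866453
```

Over the last second both lids stayed still, and the shaker, jar and brush show no shift. I'm handing in.

```bash
python3 -c "
from workcell import bot;print(bot.finish_job())"
```

```text
the job is handed in; nothing more can be done
None
```

I pushed both lids up past upright with the fingertips, and each now rests tipped back on its own rear hoop. The job was handed in at about 25 s of the 51 s allowed, with the arm parked clear; no verdict was reported.

| Last check | Small lid | Large lid |
|---|---|---|
| Lean back past upright | 16° | about 6° |
| Centre, x from foot slot | 11 mm | 24 mm |
| Centre, sideways | 1 mm | −1 mm |
| Centre height | 67 mm | 117 mm |
| Turned from square | about 0° | about 0° |
| Fit error (rms) | 0.6 px | 0.9 px |

- **At rest:** over the last second the lids shifted by less than 0.03 px in the top view. The shaker, jar and brush were within 0.2 px of where they started.
- **Small lid:** it took three pushes. The first jammed with the fingertip on the lid's edge, with wrist forces up to about 22 N. The second stopped short of upright, so the lid fell forward again. The third put it against the hoop, with about 16 N total at the end.
- **Large lid:** it went over on the first push, with wrist readings up to about 10 N.
- **Less certain:** the large lid's 6° is the low end of the stated 6 to 22° range and its fit was the looser one. It does agree with where the hoop would hold the lid. An automatic colour fit of the large lid failed, so I fitted both lids to outlines read by hand.

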